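# Put the lids back on the washed storage canisters

## Task

The four green storage canisters have been washed and their lids lie loose about the worktop: put each lid on the canister of its own size, knob up and fully seated flat on the rim. Set the lids down gently without dropping them, and leave the canisters, the mug and the egg cup standing where they are.

Things in the scene. Friction and masses are not known exactly. Their poses are not given: they have to be found in the camera images.
- canister_small: the smallest canister: open round pot of dark green glazed ceramic with thin brass bands, outside diameter 68 mm, height 80 mm, wall 4 mm, so the mouth is 60 mm wide; loose and empty, standing upright on the worktop. Origin: centre of its underside, z up.
- canister_medium: the second smallest canister: open round pot of dark green glazed ceramic with thin brass bands, outside diameter 86 mm, height 92 mm, wall 4 mm, so the mouth is 78 mm wide; loose and empty, standing upright on the worktop. Origin: centre of its underside, z up.
- canister_large: the second largest canister: open round pot of dark green glazed ceramic with thin brass bands, outside diameter 104 mm, height 104 mm, wall 4 mm, so the mouth is 96 mm wide; loose and empty, standing upright on the worktop. Origin: centre of its underside, z up.
- canister_giant: the largest canister: open round pot of dark green glazed ceramic with thin brass bands, outside diameter 122 mm, height 116 mm, wall 4 mm, so the mouth is 114 mm wide; loose and empty, standing upright on the worktop. Origin: centre of its underside, z up.
- lid_small: the smallest lid: green disc 72 mm across, 6 mm thick; below it a pale tapered plug 12 mm deep (44 mm wide at the bottom, 54 at the top); above it an upright brass knob 24 mm across. Lies knob up. Origin: centre of the plug's underside; disc 12 to 18 mm, knob 18 to 48 mm above it. Seated on the smallest canister, its origin is 68 mm above the canister's. About 60 g.
- lid_medium: the second smallest lid: green disc 90 mm across, 6 mm thick; below it a pale tapered plug 12 mm deep (62 mm wide at the bottom, 72 at the top); above it an upright brass knob 24 mm across. Lies knob up. Origin: centre of the plug's underside; disc 12 to 18 mm, knob 18 to 48 mm above it. Seated on the second smallest canister, its origin is 80 mm above the canister's. About 100 g.
- lid_large: the second largest lid: green disc 108 mm across, 6 mm thick; below it a pale tapered plug 12 mm deep (80 mm wide at the bottom, 90 at the top); above it an upright brass knob 24 mm across. Lies knob up. Origin: centre of the plug's underside; disc 12 to 18 mm, knob 18 to 48 mm above it. Seated on the second largest canister, its origin is 92 mm above the canister's. About 150 g.
- lid_giant: the largest lid: green disc 126 mm across, 6 mm thick; below it a pale tapered plug 12 mm deep (98 mm wide at the bottom, 108 at the top); above it an upright brass knob 24 mm across. Lies knob up. Origin: centre of the plug's underside; disc 12 to 18 mm, knob 18 to 48 mm above it. Seated on the largest canister, its origin is 104 mm above the canister's. About 220 g.
- mug: a white ceramic mug, 70 mm across and 80 mm high, with a handle at its +y side reaching about 71 mm from its axis; loose bystander. Origin: centre of its underside, z up.
- egg_cup: a small white egg cup, 44 mm across and 50 mm high; loose bystander. Origin: centre of its underside, z up.
Things that resemble listed ones, but are neither listed nor needed, are in the scene too. Leave any orange or pink look-alike of the canister_giant alone.

How it is judged:
At the end, for the whole second after the job is handed in: Each lid rests on the canister of its own size, centred within 8 mm, within 3 mm of seated height, flat within 0.07 rad, upright (0.1 rad), at rest (under 0.02 m/s). Canisters, mug and egg cup stand upright (0.1 rad), each within 30 mm of where it started (horizontal distance between lid_small and canister_small below 0.008 m and z of lid_small in the frame of canister_small between 0.065 and 0.071 m and angle between the z axis of lid_small and the z axis of canister_small, either way round below 0.07 rad and linear speed of each of lid_small, lid_medium, lid_large, lid_giant below 0.02 m/s and angle between each of lid_small, canister_small, lid_medium, canister_medium, lid_large, canister_large, lid_giant, canister_giant, mug, egg_cup's own z axis and vertical below 0.1 rad and distance of each of canister_small, canister_medium, canister_large, canister_giant, mug, egg_cup from where it was at the start of the episode below 0.03 m and horizontal distance between lid_medium and canister_medium below 0.008 m and z of lid_medium in the frame of canister_medium between 0.077 and 0.083 m and angle between the z axis of lid_medium and the z axis of canister_medium, either way round below 0.07 rad and horizontal distance between lid_large and canister_large below 0.008 m and z of lid_large in the frame of canister_large between 0.089 and 0.095 m and angle between the z axis of lid_large and the z axis of canister_large, either way round below 0.07 rad and horizontal distance between lid_giant and canister_giant below 0.008 m and z of lid_giant in the frame of canister_giant between 0.101 and 0.107 m and angle between the z axis of lid_giant and the z axis of canister_giant, either way round below 0.07 rad); the robot touches nothing.
It fails at once if a lid is dropped (falls freely faster than 0.75 m/s, a fall of about 3 cm) ((linear speed of lid_small above 0.75 m/s and contact force between lid_small and the fingers below 0.05 N) or (linear speed of lid_medium above 0.75 m/s and contact force between lid_medium and the fingers below 0.05 N) or (linear speed of lid_large above 0.75 m/s and contact force between lid_large and the fingers below 0.05 N) or (linear speed of lid_giant above 0.75 m/s and contact force between lid_giant and the fingers below 0.05 N)).
It fails at once if a canister, the mug or the egg cup is tipped (beyond 0.4 rad) (angle between any of canister_small, canister_medium, canister_large, canister_giant, mug, egg_cup's own z axis and vertical above 0.4 rad).
It also fails if it takes over 112 s, if anything falls off the work surface, if the arm or the gripper's body presses on something with over 40 N, if the wrist force passes 120 N, or if a joint passes its speed limit or range.

## Robot

A 6-joint arm with a two-finger parallel gripper is mounted at the origin on the work surface. World frame = base frame: x ahead of the robot, y to its left, z up, the work surface at z = 0. Lengths are in m, angles in rad, forces in N, time in s.
With the tool pointing down it reaches from about 0.325 to 0.9 m from the base axis. Payload 6.1 kg.
Tool frame: the origin (TCP) lies on the centre line of the jaws, within the pads' length; the fingertips stand 22 mm ahead of it and the grasp point (between the pads) lies 3 mm ahead of it; z points along the fingers, y is the direction in which the jaws open and shut (so a half turn about z gives the same grasp; the last joint's range is limited). The gripper opens to 87 mm and grips with 3 to 60 N. Pads are 19 mm wide; open, the fingers measure 117 mm over their backs; the gripper's body (75 mm by 190 mm) begins 51 mm behind the grasp point.
Start: joints at [1.055, 0.22, 1.526, -0, 1.395, -0.126], TCP at [0.237, 0.578, 0.245] pointing down, gripper open.
Joint ranges: [-2.98, 2.98], [-0.91, 2.08], [0.09, 2.57], [-1.24, 4.39], [0.2, 2.65], [-2.68, 2.68]. Speed limits (rad/s): [2.57, 2.57, 3.01, 3.14, 3.14, 3.14].

## Interface

Orientations are given as a rotation vector (axis times angle).
In Python, from bench import sensors, optics, workorder gives the robot as it stands. The module is installed in compiled form; this text tells all that it offers.
- The arm moves only by the tool jog_arm, never from a script. Its argument "motion" is a list of rows, each a list of 2 entries, a list of its own where there are three numbers: the shift along the tool's x, y, z each as a share of 250 mm, from -1 to 1, then the turn, a rotation vector about the tool's x, y, z each as a share of 60 degrees, from -1 to 1. A call has exactly 8 rows; each row is the pose to reach, as a shift and turn from the pose commanded when the call began, along the tool's axes at that moment; what a row does not reach only later rows make up. A row lasts 1/10 s, in which the tool goes at most 50 mm and 8.59 degrees, less where a joint would pass 70% of its speed; a pose out of reach is approached as far as the arm can. A call with a number of a shift or a turn outside -1 to 1 is refused whole. A call with a gripper value outside its range is refused whole. "grip" is the closure, from 0 (fully open) to 1 (shut), set as the call begins (left out, the last holds). The fingers move at their own pace and stop on an object; the grip force is fixed at half the most. Time passes only in rows, so rows that repeat a pose let the fingers close, or fill a call up. It gives the time, the measured TCP pose, the force and the opening at its end, in the units of the state.
- sensors.sense(): the state, without advancing time (a new reading comes with each control period).
- optics.camera(name): name is "scene" or "top" or "wrist"; returns (picture, depth): 400x640x3 uint8, red, green, blue; 400x640 float32, m along the optical axis (not along the pixel's ray), 0 where there is no reading.
- optics.camera_model(name): a dict with "fovy" (degrees; the focal length in pixels is half the picture's height over the tangent of half this angle, whatever the lens; pixels are square), "cx", "cy" (the principal point, pixels), "origin" and "orientation" of the camera in the world; the wrist camera has in their place "T_tool_cam" (4x4, takes a point from camera to tool coordinates, whose origin is the TCP and whose axes are the flange's). Camera axes: x right, y down, z forward; pixel columns grow to the right and rows downward; lengths in m; the calibration is good to about 2 mm. A picture is of the moment at which its call begins: read the wrist's pose just before it. camera_model takes no time and is no camera call.
- workorder.finish_job(): hands the job in, once; it reports no verdict.
Trained networks look in the newest picture that a camera, given by its name, has taken for a name from the list of things; names that differ only in an ending like _2 or _b are one class to them, and where a whole thing is asked for, a point or a joint stands for the part that bears it (a point fixed in the world has none). Each returns a list of dicts, best first, with "p" (0 to 1); they miss things now and then, are a little off and sometimes report something else, mostly with a low value. They report only what shows in the picture. A call takes as long as a camera call. They do not tell look-alikes from the thing itself.
- optics.find_in(camera, label): "extent" ([left, top, right, bottom] in pixels, round what is visible of it).
- optics.mark_of(camera, label): "point" ([column, row] in pixels: a listed point, or the origin of a listed thing).
The state is a dict: "clock": time; "qpos": joint angles; "qd": joint speeds; "joint_efforts": joint torques, N m; "position": TCP position; "tcp_rot": TCP orientation; "ft_force": force on the tool from outside, world axes, zero at the start; "torque": the same for the moment, N m; "grip_width": opening from 0.0 (shut) to 1.0 (fully open).
Only numpy, scipy, OpenCV 4.12 (cv2) and the standard library are available. Lean on these libraries where they do the work, as an engineer would, in place of code of your own. Each camera call takes 0.05 s, during which the arm holds its last target. There are 200 camera calls.

## Working session

There is one attempt and no reset: what is moved stays moved. The work goes in short steps, Python scripts to look and compute and a tool call to move; the robot and the scene stay as the last step left them, time stands still between calls to the robot, and variables do not carry over. Pictures are saved under pics/ and viewed, about 12 in all and at most 16, crops included, and the job is handed in when it is done.

Besides the shell and the picture viewer there is one more tool, called as a command line: name --argument value ..., lists and objects as JSON in quotes. jog_arm: Moves the arm, as the interface text tells. Shift numbers are shares of 250 mm and turn numbers shares of 60 degrees, none past 1 either way. Its arguments: {"type":"object","properties":{"motion":{"type":"array","items":{"type":"array"}},"grip":{"type":"number"}},"required":["motion"]}

```bash
mkdir -p pics
cat > h.py <<'E'
import numpy as np, cv2
from scipy.spatial.transform import Rotation as R
from bench import sensors, optics, workorder
def pose(cam, st=None):
    m=optics.camera_model(cam)
    f=200/np.tan(np.radians(m["fovy"])/2)
    if cam=="wrist":
        st=st or sensors.sense(); T=np.eye(4); T[:3,:3]=R.from_rotvec(st["tcp_rot"]).as_matrix(); T[:3,3]=st["position"]
        T=T@np.array(m["T_tool_cam"])
    else:
        o=np.array(m["orientation"]); T=np.eye(4)
        T[:3,:3]=R.from_rotvec(o).as_matrix() if o.size==3 else o.reshape(3,3); T[:3,3]=m["origin"]
    return f,m["cx"],m["cy"],T
def cloud(depth,P):
    f,cx,cy,T=P; v,u=np.mgrid[0:400,0:640]
    p=np.stack([(u-cx)/f*depth,(v-cy)/f*depth,depth],-1)
    w=p@T[:3,:3].T+T[:3,3]; w[depth<=0]=np.nan; return w
def save(n,im): cv2.imwrite("pics/"+n,im[...,::-1])
E
python3 - <<'E'
from h import *
for c in("top","scene"):
    m=optics.camera_model(c);print(c,m)
    im,d=optics.camera(c);save(c+"0.png",im);np.savez(c+"0.npz",im=im,d=d)
print(optics.camera_model("wrist"))
s=sensors.sense();print(s)
for l in ["canister_small","canister_giant","lid_small","lid_giant","mug","egg_cup"]:
    for r in optics.find_in("top",l)[:6]: print(l,r)
E
```

```text
top {'fovy': 55.992721882031944, 'cx': 317.24198962626895, 'cy': 194.31678775508487, 'origin': array([ 0.44004044, -0.00913171,  1.20452928]), 'orientation': array([-2.21704822,  2.17084767, -0.05538867])}
scene {'fovy': 54.43967950029716, 'cx': 318.69901776213896, 'cy': 201.10563380128733, 'origin': array([1.01898822, 0.19089731, 0.89202904]), 'orientation': array([-1.56757271, -2.23404784,  0.66436464])}
{'fovy': 68.79142597429707, 'cx': 319.7809151833309, 'cy': 196.77247768194408, 'T_tool_cam': array([[ 3.56848114e-04, -9.68130168e-01, -2.50447303e-01,
         6.95405912e-02],
       [ 9.99999904e-01,  4.09646783e-04, -1.58689385e-04,
         1.72562213e-04],
       [ 2.56226913e-04, -2.50447222e-01,  9.68130220e-01,
        -1.40272683e-01],
       [ 0.00000000e+00,  0.00000000e+00,  0.00000000e+00,
         1.00000000e+00]])}
{'clock': 0.1, 'qpos': array([ 1.05490852e+00,  2.21160369e-01,  1.52749840e+00, -1.89830588e-05,
        1.39465253e+00, -1.26115241e-01]), 'qd': array([ 1.47153021e-03, -3.08369514e-03, -1.64946451e-03,  6.92503468e-05,
       -3.53294546e-04, -9.107034
[... 348 characters left out ...]
([-0.01597282, -0.00036568, -0.01309851]), 'grip_width': 0.9971519153230987}
canister_small {'extent': [308.5, 132.1, 328.1, 153.9], 'p': 0.75}
canister_giant {'extent': [187.4, 95.3, 238.3, 145.1], 'p': 0.74}
canister_giant {'extent': [139.7, 231.7, 193.3, 277.6], 'p': 0.73}
lid_small {'extent': [391.9, 218.8, 414.6, 241.1], 'p': 0.89}
lid_small {'extent': [273.7, 187.1, 308.0, 209.9], 'p': 0.46}
lid_small {'extent': [159.8, 175.7, 202.8, 219.4], 'p': 0.17}
lid_giant {'extent': [158.7, 177.7, 203.1, 217.9], 'p': 0.94}
mug {'extent': [273.8, 183.5, 307.0, 211.6], 'p': 0.81}
egg_cup {'extent': [209.4, 175.9, 223.0, 186.7], 'p': 0.62}
egg_cup {'extent': [239.7, 129.5, 284.5, 173.8], 'p': 0.26}
```

Run:
```python
from h import *
z=np.load("top0.npz");cv2.imwrite("pics/topc.png",cv2.resize(z["im"][60:320,100:500,::-1],(800,520),interpolation=cv2.INTER_CUBIC))
```

```text
(no output)
```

View pics/topc.png

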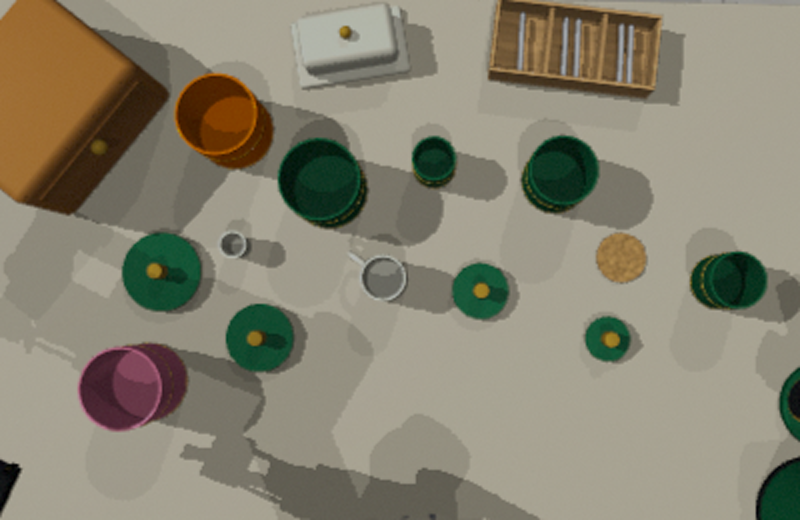

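View pics/scene0.png

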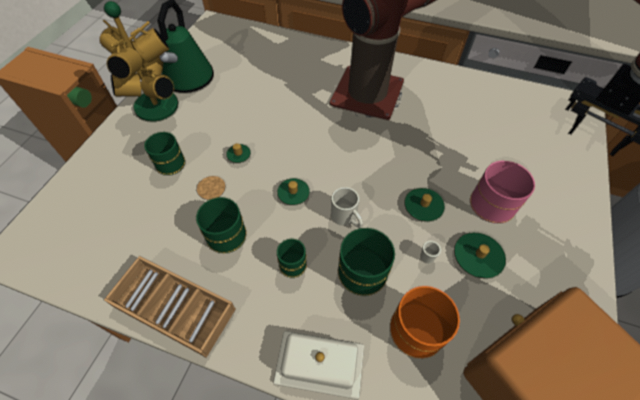

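The crop shows four green canisters, with centres in full top-image pixels: giant (261,151), large (380,147), medium (464,200) and small (317,141). The four green lids are giant (181,196), large (230,229), medium (340,205) and small (404,230). The orange pot (210,120), pink pot (165,255), cork mat (410,189), mug (291,199), egg cup (216,182) and butter dish knob are not targets. I'll measure positions from depth next.

```bash
cat >> h.py <<'E'
DI=dict(small=(.068,.080,.072),medium=(.086,.092,.090),large=(.104,.104,.108),giant=(.122,.116,.126))
def circ(p,r0):
    from scipy.optimize import least_squares
    g=least_squares(lambda q:np.hypot(p[:,0]-q[0],p[:,1]-q[1])-q[2],[*np.median(p,0)[:2],r0],loss="soft_l1",f_scale=.002)
    return g.x
E
python3 - <<'E'
from h import *
C=dict(giant=(261,151),large=(380,147),medium=(464,200),small=(317,141))
L=dict(giant=(181,196),large=(230,229),medium=(340,205),small=(404,230))
zt=np.load("top0.npz"); zs=np.load("scene0.npz")
W={c:cloud(z["d"],pose(c)).reshape(-1,3) for c,z in (("top",zt),("scene",zs))}
I={c:z["im"].reshape(-1,3).astype(int) for c,z in (("top",zt),("scene",zs))}
G={c:(I[c][:,1]>I[c][:,0]+15)&(I[c][:,1]>I[c][:,2]+5) for c in I}
f,cx,cy,T=pose("top")
def at(px,z):
    r=T[:3,:3]@np.array([(px[0]-cx)/f,(px[1]-cy)/f,1]); return T[:3,3]+r*(z-T[2,3])/r[2]
tb=W["top"][np.abs(W["top"][:,2])<.02,2]; print("table z",np.nanmedian(tb),np.nanstd(tb))
for n,(D,H,DL) in DI.items():
    for c in W:
        w=W[c]; g=at(C[n],H); near=np.hypot(*(w[:,:2]-g[:2]).T)<D/2+.03
        p=w[near&(w[:,2]>H-.008)&(w[:,2]<H+.012)]
        q=circ(p,D/2); print("can",n,c,len(p),q.round(4),"guess",g[:2].round(3),"z95",np.percentile(p[:,2],90).round(4))
        g=at(L[n],.018); near=np.hypot(*(w[:,:2]-g[:2]).T)<DL/2+.03
        p=w[near&G[c]&(w[:,2]>.008)&(w[:,2]<.028)]
        k=w[near&(w[:,2]>.040)&(w[:,2]<.06)&(np.hypot(*(w[:,:2]-g[:2]).T)<.03)]
        o=cv2.minEnclosingCircle(p[:,:2].astype(np.float32))
        print("lid",n,c,len(p),"mid",((p.max(0)+p.min(0))/2)[:2].round(4),"encl",np.round(o[0],4),round(o[1],4),"knob",np.median(k,0).round(4) if len(k) else 0, len(k),"z",np.median(p[:,2]).round(4))
s=sensors.sense();print(s["clock"])
E
```

```text
table z -0.001621950250757842 0.004314615759655364
can small top 96 [ 0.6666 -0.0015  0.0317] guess [ 0.66  -0.002] z95 0.0804
lid small top 341 mid [ 0.3986 -0.2805] encl [ 0.3986 -0.2798] 0.0355 knob [ 0.3982 -0.2801  0.0455] 48 z 0.0158
can small scene 200 [ 0.6698 -0.0015  0.0318] guess [ 0.66  -0.002] z95 0.0805
lid small scene 245 mid [ 0.3997 -0.2808] encl [ 0.3997 -0.2788] 0.0364 knob [ 0.4016 -0.2799  0.0462] 48 z 0.017
can medium top 151 [ 0.4918 -0.456   0.0408] guess [ 0.491 -0.441] z95 0.0928
lid medium top 562 mid [ 0.4685 -0.0776] encl [ 0.4692 -0.0786] 0.0446 knob [ 0.4692 -0.0788  0.0458] 44 z 0.0163
can medium scene 215 [ 0.4949 -0.4563  0.0408] guess [ 0.491 -0.441] z95 0.0921
lid medium scene 555 mid [ 0.4716 -0.0787] encl [ 0.4709 -0.0794] 0.045 knob [ 0.4736 -0.0792  0.0467] 59 z 0.0171
can large top 167 [ 0.648  -0.1941  0.0497] guess [ 0.641 -0.189] z95 0.1045
lid large top 838 mid [0.3887 0.2677] encl [0.3887 0.2678] 0.0537 knob [0.3883 0.2663 0.0451] 47 z 0.0162
can large scene 324 [ 0.6513 -0.1938  0.0496] guess [ 0.641 -0.189] z95 0.1044
lid large scene 900 mid [0.39   0.2674] encl [0.3901 0.2681] 0.0543 knob [0.3928 0.2671 0.0467] 63 z 0.0172
can giant top 201 [0.6254 0.1653 0.0587] guess [0.62 0.16] z95 0.1162
lid giant top 1135 mid [0.4896 0.4274] encl [0.4898 0.4273] 0.0632 knob [0.4893 0.4255 0.0459] 47 z 0.0163
can giant scene 419 [0.6285 0.1655 0.0586] guess [0.62 0.16] z95 0.1165
lid giant scene 1616 mid [0.49   0.4251] encl [0.4905 0.4255] 0.0629 knob [0.4931 0.4252 0.0464] 80 z 0.0172
0.4
```

```bash
cat >> h.py <<'E'
def go(*targets):
    s=sensors.sense(); M=R.from_rotvec(s["tcp_rot"]).as_matrix()
    print("t",round(s["clock"],2),"tcp",s["position"].round(4),"tilt",np.degrees(np.arccos(-M[2,2])).round(2))
    for t in targets: print(t,"->",(M.T@(np.array(t)-s["position"])/.25).round(3))
E
python3 -c "
from h import *
go((.490,.4262,.2),(.490,.4262,.044))"
```

```text
t 0.4 tcp [0.2375 0.578  0.2444] tilt 0.02
(0.49, 0.4262, 0.2) -> [-1.165 -0.178  0.178]
(0.49, 0.4262, 0.044) -> [-1.165 -0.178  0.802]
```

jog_arm --motion '[[[-1,-0.15,0.15],[0,0,0]],[[-1,-0.15,0.15],[0,0,0]],[[-1,-0.15,0.15],[0,0,0]],[[-1,-0.15,0.15],[0,0,0]],[[-1,-0.15,0.15],[0,0,0]],[[-1,-0.15,0.15],[0,0,0]],[[-1,-0.15,0.15],[0,0,0]],[[-1,-0.15,0.15],[0,0,0]]]' --grip 0

```text
clock: 1.2
position: [0.4538, 0.449, 0.2072]
tcp_rot: [-0.608, -3.082, -0.001]
ft_force: [-0.7, 0.3, -0.2]
grip_width: 0.999
```

```bash
cat >> h.py <<'E'
def wlid(n,g,name=None):
    s=sensors.sense(); P=pose("wrist",s); im,d=optics.camera("wrist")
    if name: save(name,im)
    w=cloud(d,P).reshape(-1,3); I=im.reshape(-1,3).astype(int); G=(I[:,1]>I[:,0]+15)&(I[:,1]>I[:,2]+5)
    r=np.hypot(*(w[:,:2]-np.array(g)[:2]).T); DL=DI[n][2]
    p=w[(r<DL/2+.03)&G&(w[:,2]>.008)&(w[:,2]<.028)]; k=w[(r<.03)&(w[:,2]>.040)&(w[:,2]<.06)]
    o=cv2.minEnclosingCircle(p[:,:2].astype(np.float32))
    print("lid",n,len(p),"encl",np.round(o[0],4),round(o[1],4),"knob",np.median(k,0).round(4),len(k),"z",np.median(p[:,2]).round(4))
def can(n,g,cams=("wrist",),name=None):
    D,H,_=DI[n]
    for c in cams:
        s=sensors.sense(); P=pose(c,s); im,d=optics.camera(c)
        if name: save(c+name,im)
        w=cloud(d,P).reshape(-1,3); r=np.hypot(*(w[:,:2]-np.array(g)[:2]).T)
        p=w[(r<D/2+.03)&(r>D/2-.03)&(w[:,2]>H-.008)&(w[:,2]<H+.012)]
        if len(p)>20:
            q=circ(p,D/2); a=np.arctan2(*(p[:,:2]-q[:2]).T); print("can",n,c,len(p),q.round(4),"zmax",np.percentile(p[:,2],90).round(4),"ang cover",len(set((a*6/np.pi).astype(int))))
        else: print("can",n,c,"few",len(p))
E
python3 -c "
from h import *
wlid('giant',(.49,.4262),'w1.png')
go((.490,.4262,.2),(.490,.4262,.044))"
```

```text
lid giant 6634 encl [0.4872 0.4276] 0.0626 knob [0.4857 0.4281 0.0477] 371 z 0.018
t 1.25 tcp [0.4534 0.4494 0.2073] tilt 0.03
(0.49, 0.4262, 0.2) -> [-0.171 -0.03   0.029]
(0.49, 0.4262, 0.044) -> [-0.171 -0.031  0.653]
```

View pics/w1.png

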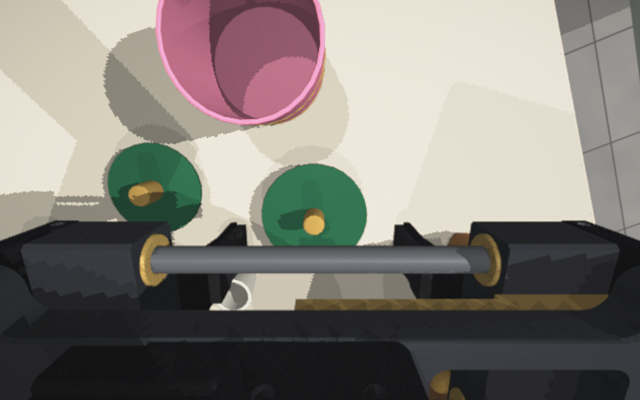

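The wrist view shows the giant green lid with its knob at (315,222), the large lid with its knob at (145,193) and the pink look-alike at the top. The choice is confirmed, and the measured centre agrees within 3 mm.

jog_arm --motion '[[[-0.165,-0.025,0.1],[0,0,0]],[[-0.165,-0.025,0.2],[0,0,0]],[[-0.165,-0.025,0.35],[0,0,0]],[[-0.165,-0.025,0.5],[0,0,0]],[[-0.165,-0.025,0.6],[0,0,0]],[[-0.165,-0.025,0.65],[0,0,0]],[[-0.165,-0.025,0.65],[0,0,0]],[[-0.165,-0.025,0.65],[0,0,0]]]' --grip 0

```text
clock: 2.05
position: [0.4905, 0.4282, 0.0461]
tcp_rot: [0.606, 3.081, 0.002]
ft_force: [0.3, 0.2, 1.1]
grip_width: 0.995
```

jog_arm --motion '[[[0,0,0],[0,0,0]],[[0,0,0],[0,0,0]],[[0,0,0],[0,0,0]],[[0,0,0],[0,0,0]],[[0,0,0],[0,0,0]],[[0,0,0],[0,0,0]],[[0,0,0],[0,0,0]],[[0,0,0],[0,0,0]]]' --grip 1

```text
clock: 2.85
position: [0.4902, 0.4269, 0.0444]
tcp_rot: [-0.608, -3.082, 0.0]
ft_force: [0.0, -0.0, 0.3]
grip_width: 0.358
```

```bash
python3 -c "
from h import *
print(sensors.sense()['grip_width']); go((.49,.4272,.22))"
```

```text
0.3579726612645031
t 2.85 tcp [0.4902 0.4269 0.0444] tilt 0.01
(0.49, 0.4272, 0.22) -> [ 0.001  0.001 -0.702]
```

jog_arm --motion '[[[0,0,0],[0,0,0]],[[0,0,0],[0,0,0]],[[0,0,0],[0,0,0]],[[0,0,0],[0,0,0]],[[0,0,-0.05],[0,0,0]],[[0,0,-0.15],[0,0,0]],[[0,0,-0.3],[0,0,0]],[[0,0,-0.4],[0,0,0]]]' --grip 1

```text
clock: 3.65
position: [0.4908, 0.4274, 0.1475]
tcp_rot: [0.608, 3.081, 0.002]
ft_force: [0.5, 0.2, -2.7]
grip_width: 0.268
```

```bash
python3 -c "
from h import *
print(sensors.sense()['grip_width']); go((.49,.4272,.22),(.627,.1654,.22))"
```

```text
0.2683104308083032
t 3.65 tcp [0.4908 0.4274 0.1475] tilt 0.12
(0.49, 0.4272, 0.22) -> [ 0.002 -0.001 -0.29 ]
(0.627, 0.1654, 0.22) -> [-0.902 -0.762 -0.29 ]
```

jog_arm --motion '[[[0,0,-0.15],[0,0,0]],[[-0.07,-0.06,-0.29],[0,0,0]],[[-0.2,-0.17,-0.29],[0,0,0]],[[-0.35,-0.3,-0.29],[0,0,0]],[[-0.5,-0.42,-0.29],[0,0,0]],[[-0.65,-0.55,-0.29],[0,0,0]],[[-0.8,-0.67,-0.29],[0,0,0]],[[-0.85,-0.72,-0.29],[0,0,0]]]'

```text
clock: 4.45
position: [0.6202, 0.1753, 0.2177]
tcp_rot: [0.614, 3.08, -0.002]
ft_force: [0.1, 0.7, -2.1]
grip_width: 0.265
```

```bash
python3 -c "
from h import *
can('giant',(.627,.1654),('wrist','top','scene'),'2.png')
go((.627,.1654,.22),(.627,.1654,.152))"
```

```text
can giant wrist few 0
can giant top 26 [0.6255 0.1643 0.0585] zmax 0.1167 ang cover 5
can giant scene 231 [0.6284 0.1654 0.0587] zmax 0.1164 ang cover 7
t 4.6 tcp [0.6185 0.1787 0.2172] tilt 0.04
(0.627, 0.1654, 0.22) -> [-0.052 -0.036 -0.011]
(0.627, 0.1654, 0.152) -> [-0.052 -0.036  0.261]
```

View pics/wrist2.png

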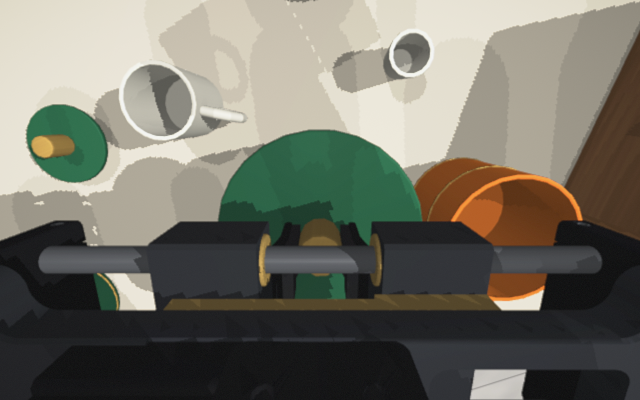

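The lid is held level over the canister. The mug is at (165,100) and the orange pot at (520,230), both clear.

jog_arm --motion '[[[-0.055,-0.035,0],[0,0,0]],[[-0.055,-0.035,0.05],[0,0,0]],[[-0.055,-0.035,0.12],[0,0,0]],[[-0.055,-0.035,0.18],[0,0,0]],[[-0.055,-0.035,0.22],[0,0,0]],[[-0.055,-0.035,0.235],[0,0,0]],[[-0.055,-0.035,0.245],[0,0,0]],[[-0.055,-0.035,0.255],[0,0,0]]]'

```text
clock: 5.4
position: [0.6283, 0.1666, 0.1538]
tcp_rot: [0.608, 3.081, 0.001]
ft_force: [0.8, -0.3, -1.3]
grip_width: 0.266
```

```bash
python3 -c "
from h import *
s=sensors.sense();print(s['ft_force'].round(2),s['torque'].round(3))
go((.628,.1654,.1486))"
```

```text
[ 0.77 -0.31 -1.31] [ 0.002 -0.059  0.034]
t 5.4 tcp [0.6283 0.1666 0.1538] tilt 0.07
(0.628, 0.1654, 0.1486) -> [-0.001 -0.005  0.021]
```

jog_arm --motion '[[[0,0,0.003],[0,0,0]],[[0,0,0.006],[0,0,0]],[[0,0,0.008],[0,0,0]],[[0,0,0.01],[0,0,0]],[[0,0,0.012],[0,0,0]],[[0,0,0.014],[0,0,0]],[[0,0,0.014],[0,0,0]],[[0,0,0.014],[0,0,0]]]'

```text
clock: 6.2
position: [0.6278, 0.1664, 0.1497]
tcp_rot: [-0.608, -3.082, 0.0]
ft_force: [-0.4, 0.4, -2.5]
grip_width: 0.268
```

```bash
python3 -c "
from h import *
s=sensors.sense();print(s['ft_force'].round(2),s['torque'].round(3))
go((.628,.1654,.1486))"
```

```text
[-0.39  0.43 -2.54] [ 0.023 -0.03  -0.008]
t 6.2 tcp [0.6278 0.1664 0.1497] tilt 0.01
(0.628, 0.1654, 0.1486) -> [-0.002 -0.003  0.005]
```

jog_arm --motion '[[[0,-0.002,0.002],[0,0,0]],[[0,-0.002,0.004],[0,0,0]],[[0,-0.002,0.006],[0,0,0]],[[0,-0.002,0.007],[0,0,0]],[[0,-0.002,0.007],[0,0,0]],[[0,-0.002,0.007],[0,0,0]],[[0,-0.002,0.007],[0,0,0]],[[0,-0.002,0.007],[0,0,0]]]'

```text
clock: 7.0
position: [0.6276, 0.1659, 0.1484]
tcp_rot: [0.608, 3.082, -0.0]
ft_force: [-2.9, -2.2, 3.1]
grip_width: 0.267
```

jog_arm --motion '[[[0,0,0],[0,0,0]],[[0,0,0],[0,0,0]],[[0,0,0],[0,0,0]],[[0,0,0],[0,0,0]],[[0,0,0],[0,0,0]],[[0,0,0],[0,0,0]],[[0,0,0],[0,0,0]],[[0,0,0],[0,0,0]]]' --grip 0

```text
clock: 7.8
position: [0.6276, 0.1659, 0.148]
tcp_rot: [-0.608, -3.082, -0.0]
ft_force: [0.2, -0.3, 0.2]
grip_width: 0.91
```

```bash
python3 -c "
from h import *
s=sensors.sense();print(s['ft_force'].round(2),s['grip_width'])
go((.628,.1654,.22),(.3895,.2675,.22))"
```

```text
[ 0.22 -0.28  0.18] 0.9098917267115576
t 7.8 tcp [0.6276 0.1659 0.148 ] tilt 0.0
(0.628, 0.1654, 0.22) -> [-0.002 -0.001 -0.288]
(0.3895, 0.2675, 0.22) -> [ 1.035  0.014 -0.288]
```

jog_arm --motion '[[[0,0,-0.15],[0,0,0]],[[0,0,-0.28],[0,0,0]],[[0.15,0,-0.28],[0,0,0]],[[0.35,0,-0.28],[0,0,0]],[[0.55,0,-0.28],[0,0,0]],[[0.75,0,-0.28],[0,0,0]],[[0.9,0.01,-0.28],[0,0,0]],[[1.0,0.01,-0.28],[0,0,0]]]' --grip 0

```text
clock: 8.6
position: [0.395, 0.2642, 0.2181]
tcp_rot: [-0.606, -3.082, -0.001]
ft_force: [0.3, 0.4, -0.7]
grip_width: 1.001
```

```bash
cat >> h.py <<'E'
def seated(n,g,c="top",name=None):
    P=pose(c); im,d=optics.camera(c)
    if name: save(c+name,im)
    w=cloud(d,P).reshape(-1,3); D,H,DL=DI[n]; r=np.hypot(*(w[:,:2]-np.array(g)[:2]).T)
    p=w[(r<DL/2+.03)&(abs(w[:,2]-H-.006)<.008)]; o=cv2.minEnclosingCircle(p[:,:2].astype(np.float32))
    q=p[np.hypot(*(p[:,:2]-o[0]).T)<DL/2-.004]
    A=np.c_[q[:,:2]-o[0],np.ones(len(q))]; k=np.linalg.lstsq(A,q[:,2],rcond=None)[0]
    print("seated",n,c,len(p),"centre",np.round(o[0],4),round(o[1],4),"disc z",k[2].round(4),"want",H+.006,"slope",k[:2].round(3))
E
python3 -c "
from h import *
seated('giant',(.627,.1654)); seated('giant',(.627,.1654),'scene','3.png')
wlid('large',(.3895,.2675))
go((.3895,.2675,.22),(.3895,.2675,.044))"
```

```text
seated giant top 1383 centre [0.6258 0.1659] 0.0629 disc z 0.1203 want 0.12200000000000001 slope [0.003 0.002]
seated giant scene 2224 centre [0.6281 0.1659] 0.0637 disc z 0.1215 want 0.12200000000000001 slope [0.001 0.   ]
lid large 5845 encl [0.3868 0.2688] 0.0538 knob [0.3858 0.2689 0.0478] 370 z 0.018
t 8.75 tcp [0.3965 0.2639 0.2184] tilt 0.06
(0.3895, 0.2675, 0.22) -> [ 0.031  0.003 -0.006]
(0.3895, 0.2675, 0.044) -> [0.032 0.002 0.698]
```

Giant lid is seated: centre within 1 mm of the canister, height right and flat. Next is the large lid.

jog_arm --motion '[[[0.034,0.004,0.1],[0,0,0]],[[0.034,0.004,0.25],[0,0,0]],[[0.034,0.004,0.4],[0,0,0]],[[0.034,0.004,0.55],[0,0,0]],[[0.034,0.004,0.65],[0,0,0]],[[0.034,0.004,0.695],[0,0,0]],[[0.034,0.004,0.695],[0,0,0]],[[0.034,0.004,0.695],[0,0,0]]]' --grip 0

```text
clock: 9.55
position: [0.3912, 0.2676, 0.0453]
tcp_rot: [0.609, 3.081, 0.001]
ft_force: [-0.1, 0.0, -0.0]
grip_width: 1.0
```

jog_arm --motion '[[[0,0,0],[0,0,0]],[[0,0,0],[0,0,0]],[[0,0,0],[0,0,0]],[[0,0,0],[0,0,0]],[[0,0,0],[0,0,0]],[[0,0,0],[0,0,0]],[[0,0,0],[0,0,0]],[[0,0,0],[0,0,0]]]' --grip 1

```text
clock: 10.35
position: [0.3898, 0.2674, 0.0443]
tcp_rot: [-0.608, -3.082, 0.0]
ft_force: [0.6, -0.2, -0.5]
grip_width: 0.356
```

jog_arm --motion '[[[0,0,0],[0,0,0]],[[0,0,0],[0,0,0]],[[0,0,0],[0,0,0]],[[0,0,0],[0,0,0]],[[0,0,-0.05],[0,0,0]],[[0,0,-0.15],[0,0,0]],[[0,0,-0.3],[0,0,0]],[[0,0,-0.45],[0,0,0]]]' --grip 1

```text
clock: 11.15
position: [0.3891, 0.267, 0.1581]
tcp_rot: [-0.608, -3.081, 0.001]
ft_force: [0.8, 1.2, -1.2]
grip_width: 0.268
```

```bash
python3 -c "
from h import *
print(sensors.sense()['grip_width']); go((.6497,-.194,.215))"
```

```text
0.2681576031889687
t 11.15 tcp [0.3891 0.267  0.1581] tilt 0.09
(0.6497, -0.194, 0.215) -> [-1.665 -1.31  -0.228]
```

jog_arm --motion '[[[0,0,-0.12],[0,0,0]],[[-0.06,-0.05,-0.24],[0,0,0]],[[-0.18,-0.14,-0.25],[0,0,0]],[[-0.33,-0.26,-0.25],[0,0,0]],[[-0.48,-0.38,-0.25],[0,0,0]],[[-0.63,-0.5,-0.25],[0,0,0]],[[-0.78,-0.62,-0.25],[0,0,0]],[[-0.93,-0.74,-0.25],[0,0,0]]]'

```text
clock: 11.95
position: [0.5351, 0.0061, 0.2202]
tcp_rot: [0.609, 3.082, 0.0]
ft_force: [0.0, 0.8, -2.2]
grip_width: 0.269
```

jog_arm --motion '[[[-0.15,-0.12,0],[0,0,0]],[[-0.3,-0.24,0],[0,0,0]],[[-0.45,-0.36,0],[0,0,0]],[[-0.58,-0.46,0],[0,0,0]],[[-0.66,-0.52,0],[0,0,0]],[[-0.7,-0.55,0],[0,0,0]],[[-0.7,-0.55,0],[0,0,0]],[[-0.7,-0.55,0],[0,0,0]]]'

```text
clock: 12.75
position: [0.6437, -0.1846, 0.2192]
tcp_rot: [-0.608, -3.081, -0.001]
ft_force: [-0.2, 0.1, -1.3]
grip_width: 0.265
```

```bash
python3 -c "
from h import *
can('large',(.6497,-.194),('top','scene'))
go((.6502,-.194,.22),(.6502,-.194,.14),(.6502,-.194,.1364))"
```

```text
can large top 31 [ 0.6536 -0.1956  0.055 ] zmax 0.1037 ang cover 3
can large scene 199 [ 0.6514 -0.1937  0.0497] zmax 0.1051 ang cover 8
t 12.85 tcp [ 0.6438 -0.1841  0.2194] tilt 0.05
(0.6502, -0.194, 0.22) -> [-0.039 -0.027 -0.002]
(0.6502, -0.194, 0.14) -> [-0.039 -0.027  0.318]
(0.6502, -0.194, 0.1364) -> [-0.039 -0.027  0.332]
```

jog_arm --motion '[[[-0.039,-0.027,0.02],[0,0,0]],[[-0.039,-0.027,0.1],[0,0,0]],[[-0.039,-0.027,0.18],[0,0,0]],[[-0.039,-0.027,0.25],[0,0,0]],[[-0.039,-0.027,0.285],[0,0,0]],[[-0.039,-0.027,0.305],[0,0,0]],[[-0.039,-0.027,0.312],[0,0,0]],[[-0.039,-0.027,0.318],[0,0,0]]]'

```text
clock: 13.65
position: [0.6513, -0.1959, 0.1406]
tcp_rot: [0.608, 3.081, -0.001]
ft_force: [-0.2, 0.4, -1.5]
grip_width: 0.266
```

jog_arm --motion '[[[0,0,0.003],[0,0,0]],[[0,0,0.006],[0,0,0]],[[0,0,0.008],[0,0,0]],[[0,0,0.01],[0,0,0]],[[0,0,0.012],[0,0,0]],[[0,0,0.013],[0,0,0]],[[0,0,0.013],[0,0,0]],[[0,0,0.013],[0,0,0]]]'

```text
clock: 14.45
position: [0.6507, -0.1957, 0.1365]
tcp_rot: [-0.608, -3.082, 0.0]
ft_force: [-0.2, 0.1, -2.0]
grip_width: 0.271
```

```bash
python3 -c "
from h import *
s=sensors.sense();print(s['ft_force'].round(2),s['torque'].round(3))
go((.6502,-.194,.1364))"
```

```text
[-0.17  0.07 -1.96] [-0.026 -0.007 -0.008]
t 14.45 tcp [ 0.6507 -0.1957  0.1365] tilt 0.01
(0.6502, -0.194, 0.1364) -> [0.004 0.006 0.   ]
```

jog_arm --motion '[[[0.004,0.006,0],[0,0,0]],[[0.004,0.006,0.001],[0,0,0]],[[0.004,0.006,0.002],[0,0,0]],[[0.004,0.006,0.003],[0,0,0]],[[0.004,0.006,0.003],[0,0,0]],[[0.004,0.006,0.003],[0,0,0]],[[0.004,0.006,0.003],[0,0,0]],[[0.004,0.006,0.003],[0,0,0]]]'

```text
clock: 15.25
position: [0.6504, -0.1938, 0.1363]
tcp_rot: [0.608, 3.082, 0.0]
ft_force: [-2.5, 2.4, 5.6]
grip_width: 0.267
```

jog_arm --motion '[[[0,0,0],[0,0,0]],[[0,0,0],[0,0,0]],[[0,0,0],[0,0,0]],[[0,0,0],[0,0,0]],[[0,0,0],[0,0,0]],[[0,0,0],[0,0,0]],[[0,0,0],[0,0,0]],[[0,0,0],[0,0,0]]]' --grip 0

```text
clock: 16.05
position: [0.6504, -0.194, 0.1358]
tcp_rot: [0.608, 3.082, -0.0]
ft_force: [-0.2, 0.1, -0.3]
grip_width: 0.903
```

```bash
python3 -c "
from h import *
s=sensors.sense();print(s['ft_force'].round(2),s['grip_width'])
go((.470,-.0786,.22))"
```

```text
[-0.16  0.09 -0.26] 0.9025945217777912
t 16.05 tcp [ 0.6504 -0.194   0.1358] tilt 0.0
(0.47, -0.0786, 0.22) -> [ 0.843  0.153 -0.337]
```

jog_arm --motion '[[[0,0,-0.15],[0,0,0]],[[0,0,-0.3],[0,0,0]],[[0.15,0.03,-0.33],[0,0,0]],[[0.33,0.06,-0.33],[0,0,0]],[[0.5,0.09,-0.33],[0,0,0]],[[0.68,0.12,-0.33],[0,0,0]],[[0.8,0.15,-0.33],[0,0,0]],[[0.83,0.153,-0.33],[0,0,0]]]' --grip 0

```text
clock: 16.85
position: [0.4708, -0.078, 0.2182]
tcp_rot: [-0.606, -3.082, -0.001]
ft_force: [0.7, 0.2, 0.4]
grip_width: 0.997
```

```bash
python3 -c "
from h import *
seated('large',(.6497,-.194)); seated('large',(.6497,-.194),'scene')
wlid('medium',(.470,-.0786))
go((.470,-.0786,.22),(.470,-.0786,.0445))"
```

```text
seated large top 976 centre [ 0.6485 -0.1932] 0.054 disc z 0.1083 want 0.11 slope [-0.005  0.004]
seated large scene 1301 centre [ 0.6514 -0.1934] 0.0546 disc z 0.1095 want 0.11 slope [0.003 0.002]
lid medium 3857 encl [ 0.4677 -0.0782] 0.0447 knob [ 0.4664 -0.0781  0.0477] 363 z 0.018
t 17.0 tcp [ 0.4736 -0.08    0.219 ] tilt 0.12
(0.47, -0.0786, 0.22) -> [ 0.015 -0.    -0.004]
(0.47, -0.0786, 0.0445) -> [ 0.017 -0.     0.698]
```

Large lid is seated: offset about 1 mm, flat. Next is the medium lid.

jog_arm --motion '[[[0.018,0,0.1],[0,0,0]],[[0.018,0,0.25],[0,0,0]],[[0.018,0,0.4],[0,0,0]],[[0.018,0,0.55],[0,0,0]],[[0.018,0,0.65],[0,0,0]],[[0.018,0,0.695],[0,0,0]],[[0.018,0,0.695],[0,0,0]],[[0.018,0,0.695],[0,0,0]]]' --grip 0

```text
clock: 17.8
position: [0.4701, -0.0787, 0.0455]
tcp_rot: [0.609, 3.081, -0.0]
ft_force: [0.7, -0.8, 0.3]
grip_width: 1.001
```

jog_arm --motion '[[[0,0,0],[0,0,0]],[[0,0,0],[0,0,0]],[[0,0,0],[0,0,0]],[[0,0,0],[0,0,0]],[[0,0,0],[0,0,0]],[[0,0,0],[0,0,0]],[[0,0,0],[0,0,0]],[[0,0,0],[0,0,0]]]' --grip 1

```text
clock: 18.6
position: [0.4687, -0.078, 0.0445]
tcp_rot: [-0.608, -3.082, -0.0]
ft_force: [0.1, 0.4, -0.4]
grip_width: 0.355
```

jog_arm --motion '[[[0,0,0],[0,0,0]],[[0,0,0],[0,0,0]],[[0,0,0],[0,0,0]],[[0,0,0],[0,0,0]],[[0,0,-0.05],[0,0,0]],[[0,0,-0.15],[0,0,0]],[[0,0,-0.3],[0,0,0]],[[0,0,-0.45],[0,0,0]]]' --grip 1

```text
clock: 19.4
position: [0.4682, -0.0778, 0.1586]
tcp_rot: [-0.608, -3.081, -0.0]
ft_force: [0.4, -0.2, -0.4]
grip_width: 0.265
```

```bash
python3 -c "
from h import *
print(sensors.sense()['grip_width']); go((.4939,-.4562,.215))"
```

```text
0.2652147404140695
t 19.4 tcp [ 0.4682 -0.0778  0.1586] tilt 0.06
(0.4939, -0.4562, 0.215) -> [-0.67  -1.361 -0.226]
```

jog_arm --motion '[[[0,0,-0.12],[0,0,0]],[[-0.03,-0.06,-0.22],[0,0,0]],[[-0.1,-0.2,-0.22],[0,0,0]],[[-0.18,-0.36,-0.22],[0,0,0]],[[-0.25,-0.52,-0.22],[0,0,0]],[[-0.33,-0.68,-0.22],[0,0,0]],[[-0.4,-0.82,-0.22],[0,0,0]],[[-0.45,-0.92,-0.22],[0,0,0]]]'

```text
clock: 20.2
position: [0.4851, -0.3361, 0.213]
tcp_rot: [0.611, 3.081, -0.001]
ft_force: [0.2, 0.1, -1.6]
grip_width: 0.268
```

jog_arm --motion '[[[-0.06,-0.12,0],[0,0,0]],[[-0.13,-0.26,0],[0,0,0]],[[-0.18,-0.36,0],[0,0,0]],[[-0.21,-0.42,0],[0,0,0]],[[-0.21,-0.43,0],[0,0,0]],[[-0.21,-0.43,0],[0,0,0]],[[-0.21,-0.43,0],[0,0,0]],[[-0.21,-0.43,0],[0,0,0]]]'

```text
clock: 21.0
position: [0.4934, -0.4518, 0.2123]
tcp_rot: [-0.607, -3.082, -0.0]
ft_force: [0.5, 0.5, -0.3]
grip_width: 0.268
```

```bash
python3 -c "
from h import *
can('medium',(.4934,-.4562),('top','scene'))
go((.4932,-.4562,.22),(.4932,-.4562,.128),(.4932,-.4562,.1245))"
```

```text
can medium top 64 [ 0.4919 -0.4564  0.041 ] zmax 0.0919 ang cover 5
can medium scene 214 [ 0.4947 -0.4564  0.0407] zmax 0.092 ang cover 11
t 21.1 tcp [ 0.4934 -0.452   0.2124] tilt 0.01
(0.4932, -0.4562, 0.22) -> [-0.006 -0.016 -0.031]
(0.4932, -0.4562, 0.128) -> [-0.006 -0.016  0.337]
(0.4932, -0.4562, 0.1245) -> [-0.006 -0.016  0.351]
```

jog_arm --motion '[[[-0.006,-0.016,0.02],[0,0,0]],[[-0.006,-0.016,0.1],[0,0,0]],[[-0.006,-0.016,0.18],[0,0,0]],[[-0.006,-0.016,0.26],[0,0,0]],[[-0.006,-0.016,0.3],[0,0,0]],[[-0.006,-0.016,0.325],[0,0,0]],[[-0.006,-0.016,0.333],[0,0,0]],[[-0.006,-0.016,0.339],[0,0,0]]]'

```text
clock: 21.9
position: [0.4934, -0.4576, 0.1281]
tcp_rot: [0.608, 3.081, -0.001]
ft_force: [-0.1, 0.0, -0.8]
grip_width: 0.268
```

jog_arm --motion '[[[0,0,0.003],[0,0,0]],[[0,0,0.006],[0,0,0]],[[0,0,0.008],[0,0,0]],[[0,0,0.01],[0,0,0]],[[0,0,0.011],[0,0,0]],[[0,0,0.012],[0,0,0]],[[0,0,0.012],[0,0,0]],[[0,0,0.012],[0,0,0]]]'

```text
clock: 22.7
position: [0.493, -0.4572, 0.1245]
tcp_rot: [0.608, 3.082, -0.0]
ft_force: [0.1, 0.5, 1.3]
grip_width: 0.268
```

```bash
python3 -c "
from h import *
s=sensors.sense();print(s['ft_force'].round(2),s['torque'].round(3))
go((.4932,-.4562,.1245))"
```

```text
[0.06 0.46 1.31] [0.086 0.083 0.026]
t 22.7 tcp [ 0.493  -0.4572  0.1245] tilt 0.01
(0.4932, -0.4562, 0.1245) -> [0.001 0.004 0.   ]
```

jog_arm --motion '[[[0.001,0.004,0],[0,0,0]],[[0.001,0.004,0.001],[0,0,0]],[[0.001,0.004,0.002],[0,0,0]],[[0.001,0.004,0.002],[0,0,0]],[[0.001,0.004,0.002],[0,0,0]],[[0.001,0.004,0.002],[0,0,0]],[[0.001,0.004,0.002],[0,0,0]],[[0.001,0.004,0.002],[0,0,0]]]'

```text
clock: 23.5
position: [0.4933, -0.4565, 0.1245]
tcp_rot: [0.608, 3.082, -0.001]
ft_force: [-2.3, 0.4, 5.5]
grip_width: 0.264
```

jog_arm --motion '[[[0,0,0],[0,0,0]],[[0,0,0],[0,0,0]],[[0,0,0],[0,0,0]],[[0,0,0],[0,0,0]],[[0,0,0],[0,0,0]],[[0,0,0],[0,0,0]],[[0,0,0],[0,0,0]],[[0,0,0],[0,0,0]]]' --grip 0

```text
clock: 24.3
position: [0.4932, -0.4561, 0.1238]
tcp_rot: [-0.608, -3.082, 0.0]
ft_force: [0.4, 0.1, 0.1]
grip_width: 0.91
```

```bash
python3 -c "
from h import *
s=sensors.sense();print(s['ft_force'].round(2),s['grip_width'])
go((.399,-.2798,.22))"
```

```text
[0.4  0.06 0.06] 0.9104449881200497
t 24.3 tcp [ 0.4932 -0.4561  0.1238] tilt 0.0
(0.399, -0.2798, 0.22) -> [ 0.616  0.509 -0.385]
```

jog_arm --motion '[[[0,0,-0.15],[0,0,0]],[[0,0,-0.32],[0,0,0]],[[0.1,0.08,-0.38],[0,0,0]],[[0.24,0.2,-0.38],[0,0,0]],[[0.38,0.32,-0.38],[0,0,0]],[[0.5,0.42,-0.38],[0,0,0]],[[0.6,0.5,-0.38],[0,0,0]],[[0.61,0.505,-0.38],[0,0,0]]]' --grip 0

```text
clock: 25.1
position: [0.3987, -0.2785, 0.2186]
tcp_rot: [-0.606, -3.082, -0.002]
ft_force: [0.5, -0.6, 0.4]
grip_width: 0.999
```

```bash
python3 -c "
from h import *
seated('medium',(.4934,-.4562)); seated('medium',(.4934,-.4562),'scene')
wlid('small',(.399,-.2798))
go((.399,-.2798,.22),(.399,-.2798,.0445))"
```

```text
seated medium top 452 centre [ 0.4949 -0.4566] 0.0449 disc z 0.0962 want 0.098 slope [-0.01   0.009]
seated medium scene 581 centre [ 0.4978 -0.4558] 0.0459 disc z 0.0974 want 0.098 slope [ 0.005 -0.006]
lid small 2254 encl [ 0.3964 -0.2802] 0.0356 knob [ 0.395  -0.2801  0.0478] 363 z 0.018
t 25.25 tcp [ 0.4006 -0.282   0.2195] tilt 0.11
(0.399, -0.2798, 0.22) -> [ 0.009  0.006 -0.002]
(0.399, -0.2798, 0.0445) -> [0.01  0.006 0.7  ]
```

Medium lid is seated and flat, about 3 mm off centre, which is inside the 8 mm limit. Next is the small lid.

jog_arm --motion '[[[0.012,0.005,0.1],[0,0,0]],[[0.012,0.005,0.25],[0,0,0]],[[0.012,0.005,0.4],[0,0,0]],[[0.012,0.005,0.55],[0,0,0]],[[0.012,0.005,0.65],[0,0,0]],[[0.012,0.005,0.697],[0,0,0]],[[0.012,0.005,0.697],[0,0,0]],[[0.012,0.005,0.697],[0,0,0]]]' --grip 0

```text
clock: 26.05
position: [0.3986, -0.2802, 0.0454]
tcp_rot: [0.609, 3.081, -0.001]
ft_force: [0.4, -0.2, 1.0]
grip_width: 1.002
```

jog_arm --motion '[[[0,0,0],[0,0,0]],[[0,0,0],[0,0,0]],[[0,0,0],[0,0,0]],[[0,0,0],[0,0,0]],[[0,0,0],[0,0,0]],[[0,0,0],[0,0,0]],[[0,0,0],[0,0,0]],[[0,0,0],[0,0,0]]]' --grip 1

```text
clock: 26.85
position: [0.3978, -0.2791, 0.0445]
tcp_rot: [-0.608, -3.082, -0.0]
ft_force: [-0.8, 0.1, -0.4]
grip_width: 0.356
```

jog_arm --motion '[[[0,0,0],[0,0,0]],[[0,0,0],[0,0,0]],[[0,0,0],[0,0,0]],[[0,0,0],[0,0,0]],[[0,0,-0.05],[0,0,0]],[[0,0,-0.15],[0,0,0]],[[0,0,-0.3],[0,0,0]],[[0,0,-0.45],[0,0,0]]]' --grip 1

```text
clock: 27.65
position: [0.3973, -0.2786, 0.1586]
tcp_rot: [-0.608, -3.081, -0.001]
ft_force: [-0.5, -1.1, -1.9]
grip_width: 0.269
```

```bash
python3 -c "
from h import *
print(sensors.sense()['grip_width']); go((.668,-.0015,.22))"
```

```text
0.2690276630378295
t 27.65 tcp [ 0.3973 -0.2786  0.1586] tilt 0.06
(0.668, -0.0015, 0.22) -> [-0.58   1.437 -0.246]
```

jog_arm --motion '[[[0,0,-0.12],[0,0,0]],[[-0.02,0.06,-0.24],[0,0,0]],[[-0.08,0.2,-0.25],[0,0,0]],[[-0.14,0.36,-0.25],[0,0,0]],[[-0.21,0.52,-0.25],[0,0,0]],[[-0.27,0.68,-0.25],[0,0,0]],[[-0.33,0.82,-0.25],[0,0,0]],[[-0.37,0.92,-0.25],[0,0,0]]]'

```text
clock: 28.45
position: [0.5721, -0.0993, 0.2205]
tcp_rot: [0.606, 3.082, 0.001]
ft_force: [0.0, -0.3, -0.6]
grip_width: 0.266
```

jog_arm --motion '[[[-0.04,0.12,0],[0,0,0]],[[-0.1,0.26,0],[0,0,0]],[[-0.15,0.38,0],[0,0,0]],[[-0.19,0.46,0],[0,0,0]],[[-0.2,0.5,0],[0,0,0]],[[-0.2,0.5,0],[0,0,0]],[[-0.2,0.5,0],[0,0,0]],[[-0.2,0.5,0],[0,0,0]]]'

```text
clock: 29.25
position: [0.6638, -0.0059, 0.2197]
tcp_rot: [-0.61, -3.081, 0.001]
ft_force: [0.1, -0.0, -1.0]
grip_width: 0.266
```

```bash
python3 -c "
from h import *
can('small',(.668,-.0015),('top','scene'),'4.png')
go((.6673,-.001,.22),(.6673,-.001,.116),(.6673,-.001,.1125))"
```

```text
can small top 40 [ 0.6675 -0.002   0.0326] zmax 0.0813 ang cover 5
can small scene 166 [ 0.6701 -0.0015  0.0317] zmax 0.0808 ang cover 11
t 29.35 tcp [ 0.664  -0.0059  0.2198] tilt 0.01
(0.6673, -0.001, 0.22) -> [-0.005  0.023 -0.001]
(0.6673, -0.001, 0.116) -> [-0.005  0.023  0.415]
(0.6673, -0.001, 0.1125) -> [-0.005  0.023  0.429]
```

jog_arm --motion '[[[-0.005,0.023,0.02],[0,0,0]],[[-0.005,0.023,0.12],[0,0,0]],[[-0.005,0.023,0.22],[0,0,0]],[[-0.005,0.023,0.31],[0,0,0]],[[-0.005,0.023,0.37],[0,0,0]],[[-0.005,0.023,0.4],[0,0,0]],[[-0.005,0.023,0.41],[0,0,0]],[[-0.005,0.023,0.417],[0,0,0]]]'

```text
clock: 30.15
position: [0.6685, -0.0001, 0.1161]
tcp_rot: [0.608, 3.081, 0.0]
ft_force: [-0.1, -0.4, -0.2]
grip_width: 0.264
```

jog_arm --motion '[[[0,0,0.003],[0,0,0]],[[0,0,0.006],[0,0,0]],[[0,0,0.008],[0,0,0]],[[0,0,0.01],[0,0,0]],[[0,0,0.011],[0,0,0]],[[0,0,0.012],[0,0,0]],[[0,0,0.012],[0,0,0]],[[0,0,0.012],[0,0,0]]]'

```text
clock: 30.95
position: [0.6679, -0.0001, 0.1125]
tcp_rot: [0.608, 3.082, 0.0]
ft_force: [-0.9, 0.4, 0.9]
grip_width: 0.27
```

```bash
python3 -c "
from h import *
s=sensors.sense();print(s['ft_force'].round(2),s['torque'].round(3))
go((.6673,-.001,.1125))"
```

```text
[-0.86  0.38  0.89] [0.054 0.204 0.02 ]
t 30.95 tcp [ 6.679e-01 -1.000e-04  1.125e-01] tilt 0.01
(0.6673, -0.001, 0.1125) -> [ 0.001 -0.004  0.   ]
```

jog_arm --motion '[[[0.001,-0.004,0],[0,0,0]],[[0.001,-0.004,0.001],[0,0,0]],[[0.001,-0.004,0.002],[0,0,0]],[[0.001,-0.004,0.002],[0,0,0]],[[0.001,-0.004,0.002],[0,0,0]],[[0.001,-0.004,0.002],[0,0,0]],[[0.001,-0.004,0.002],[0,0,0]],[[0.001,-0.004,0.002],[0,0,0]]]'

```text
clock: 31.75
position: [0.6675, -0.0008, 0.1125]
tcp_rot: [0.608, 3.081, 0.0]
ft_force: [-1.1, 1.9, 5.5]
grip_width: 0.268
```

jog_arm --motion '[[[0,0,0],[0,0,0]],[[0,0,0],[0,0,0]],[[0,0,0],[0,0,0]],[[0,0,0],[0,0,0]],[[0,0,0],[0,0,0]],[[0,0,0],[0,0,0]],[[0,0,0],[0,0,0]],[[0,0,0],[0,0,0]]]' --grip 0

```text
clock: 32.55
position: [0.6672, -0.0009, 0.1118]
tcp_rot: [0.608, 3.082, -0.0]
ft_force: [0.0, 0.1, -0.4]
grip_width: 0.912
```

jog_arm --motion '[[[0,0,-0.1],[0,0,0]],[[0,0,-0.25],[0,0,0]],[[0,0,-0.4],[0,0,0]],[[0.15,0,-0.45],[0,0,0]],[[0.35,0,-0.45],[0,0,0]],[[0.55,0,-0.45],[0,0,0]],[[0.75,0,-0.45],[0,0,0]],[[0.9,0,-0.45],[0,0,0]]]' --grip 0

```text
clock: 33.35
position: [0.4565, 0.0855, 0.224]
tcp_rot: [-0.608, -3.082, -0.0]
ft_force: [0.6, 0.6, -0.2]
grip_width: 1.0
```

Run:
```python
from h import *
P=dict(small=(.668,-.0015),medium=(.4934,-.4562),large=(.6497,-.194),giant=(.627,.1654))
for i,n in enumerate(P):
    for c in("top","scene"): seated(n,P[n],c,f"9{i}.png")
z=np.load("top0.npz"); w0=cloud(z["d"],pose("top")).reshape(-1,3); w1=cloud(optics.camera("top")[1],pose("top")).reshape(-1,3)
for n,u in dict(mug=(291,199),egg=(216,182)).items():
    for w in(w0,w1):
        g=w.reshape(400,640,3)[u[1]-15:u[1]+15,u[0]-20:u[0]+20].reshape(-1,3); g=g[g[:,2]>.03]; print(n,len(g),g.mean(0).round(4))
```

```text
seated small top 385 centre [ 0.6677 -0.0011] 0.036 disc z 0.0844 want 0.08600000000000001 slope [-0.011 -0.002]
seated small scene 587 centre [ 0.67   -0.0012] 0.0361 disc z 0.0856 want 0.08600000000000001 slope [ 0.001 -0.001]
seated medium top 661 centre [ 0.4936 -0.456 ] 0.0456 disc z 0.0962 want 0.098 slope [-0.002  0.002]
seated medium scene 578 centre [ 0.4968 -0.456 ] 0.0453 disc z 0.0972 want 0.098 slope [-0.002  0.003]
seated large top 971 centre [ 0.6489 -0.1932] 0.0544 disc z 0.1083 want 0.11 slope [-0.    -0.004]
seated large scene 1302 centre [ 0.6499 -0.193 ] 0.0552 disc z 0.1096 want 0.11 slope [-0.001  0.001]
seated giant top 1378 centre [0.6263 0.1664] 0.0631 disc z 0.1203 want 0.12200000000000001 slope [0.002 0.001]
seated giant scene 2218 centre [0.628  0.1663] 0.0635 disc z 0.1215 want 0.12200000000000001 slope [0.003 0.   ]
mug 177 [0.4913 0.0826 0.068 ]
mug 1048 [0.4638 0.0412 0.5438]
egg 85 [0.5329 0.308  0.0443]
egg 274 [0.4987 0.1916 0.4063]
```

View pics/scene93.png

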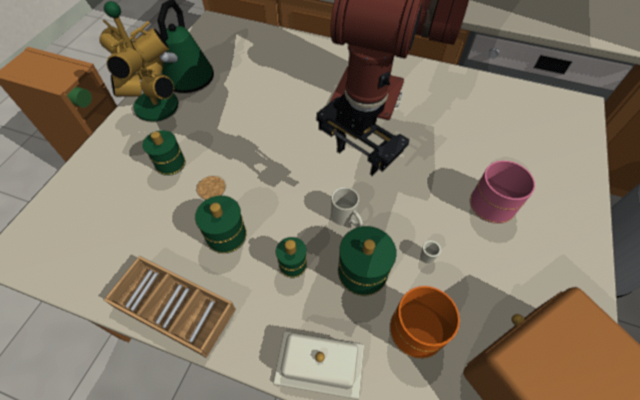

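The final scene picture shows all four lids knob up on their canisters: (163,140), (218,212), (291,247) and (369,247). The mug (345,205) and egg cup (431,251) are at the same pixels as at the start, and the arm is clear.

```bash
python3 -c "
from h import *
print(sensors.sense()['ft_force'].round(2)); print(workorder.finish_job())"
```

```text
[-0.58 -0.74 -0.85]
the job is handed in; nothing more can be done
None
```

All four lids were gripped by the knob, lowered slowly until they touched the rim, released and left on the canister of their own size. I handed the job in at about 34 s of the 112 s allowed; no verdict was reported.

- **Fit:** each lid is about 1–2 mm off its canister's starting centre, as seen by the top and scene cameras. The medium lid read about 3 mm off just after release and about 2 mm at the end.
- **Height and tilt:** disc heights were within 2 mm of seated. The top camera read all of them about 1.7 mm low, the same offset it gave for the bare table. Tilts were about 0.01 rad or less.
- **Forces:** the wrist force reading stayed around 6 N or less whenever I checked it.
- **Failed check:** the arm blocked the top camera's depth check of the mug and egg cup, so that result is unusable. In the scene picture both stand at the same pixels as at the start.

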